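# Set the runway's jack leg and send the tea boxes into the dispatch bay

## Robot

A 6-joint arm with a two-finger parallel gripper is mounted at the origin on the work surface. World frame = base frame: x ahead of the robot, y to its left, z up, the work surface at z = 0. Lengths are in m, angles in rad, forces in N, time in s.
With the tool pointing down it reaches from about 0.3 to 0.875 m from the base axis. Payload 6.4 kg.
Tool frame: the origin (TCP) lies on the centre line of the jaws, within the pads' length; the fingertips stand 25 mm ahead of it and the grasp point (between the pads) lies 6 mm ahead of it; z points along the fingers, y is the line along which they close (so a half turn about z gives the same grasp; the last joint's range is limited). The gripper opens to 85 mm and grips with 20 to 120 N. Pads are 22 mm wide; open, the fingers measure 114 mm over their backs; the gripper's body (76 mm by 85 mm) begins 54 mm behind the grasp point. The pads swing forward as they close: fully open they stand 13 mm farther back than shut.
Start: joints at [-1.544, 0.181, 1.607, -0, 1.354, -0.206], TCP at [0.133, -0.559, 0.256] pointing down, gripper open.
Joint ranges: [-2.99, 2.99], [-0.89, 2.07], [0.3, 2.58], [-1.14, 4.28], [0, 2.63], [-3.12, 3.12]. Speed limits (rad/s): [2.57, 2.57, 3.01, 3.14, 3.14, 3.14].

## Interface

Orientations are given as a unit quaternion [w, x, y, z].
In Python, from bench import get_obs, camera, hand_in, spot_in gives the robot as it stands.
- The arm moves only by the shell command python3 -m jog 'ROWS'. ROWS is JSON, one flat list of numbers, 7 for each row, row after row: the shift along the tool's x, y, z in m, then the turn, a rotation vector about the tool's x, y, z in rad, then the closure, from 0 (fully open) to 1 (shut). A call has 1 to 20 rows; each row is the pose to reach, as a shift and turn from the pose commanded when the call began, along the tool's axes at that moment; what a row does not reach only later rows make up. A row lasts 1/8 s, in which the tool goes at most 62.5 mm and 10.7 degrees, less where a joint would pass 70% of its speed; a pose out of reach is approached as far as the arm can. A call with a gripper value outside its range is refused whole. The fingers move at their own pace and stop on an object; the grip force is fixed at half the most. Time passes only in rows, so rows that repeat a pose let the fingers close. It gives the time, the measured TCP pose, the force, the opening and the grip force at its end, in the units of the state.
- get_obs(): the state, without advancing time (a new reading comes with each control period).
- camera(name): name is "side" or "top" or "wrist"; returns a dict with "frame" (420x560x3 uint8, red, green, blue), "mtx" (3x3 intrinsics, pixels), "distortion" ([k1, k2, p1, p2, k3] as OpenCV has them; the pictures are not rectified), "extrinsics" (4x4, takes a point from camera to world coordinates). Camera axes: x right, y up, looking along -z (the intrinsics and any distortion apply to the point x, -y, -z); pixel columns grow to the right and rows downward; lengths in m; the calibration is good to about 2 mm. A picture is of the moment at which its call begins. There is no depth.
- hand_in(): hands the job in; it is judged then, once.
Trained networks look in a picture, given as the dict that the camera call returned (one of the last four; its "shot" number tells which), for a name from the list of things; names that differ only in an ending like _2 or _b are one class to them, and where a whole thing is asked for, a point or a joint stands for the part that bears it (a point fixed in the world has none). Each returns a list of dicts, best first, with "confidence" (0 to 1); they miss things now and then, are a little off and sometimes report something else, mostly with a low value. They report only what shows in the picture. A call takes as long as a camera call. They do not tell look-alikes from the thing itself.
- spot_in(picture, name): "xyz" ([x, y, z] in m, in world coordinates, good to about 4 mm: the middle of the surface that is visible of it).
The state is a dict: "time_s": time; "q": joint angles; "dq": joint speeds; "joint_efforts": joint torques, N m; "eef_pos": TCP position; "eef_rot": TCP orientation; "wrist_force": force on the tool from outside, world axes, zero at the start; "torque": the same for the moment, N m; "opening": opening from 0.0 (shut) to 1.0 (fully open); "grasp_force": force on a finger pad.
Only numpy, scipy, OpenCV 4.12 (cv2) and the standard library are available. Lean on these libraries where they do the work, as an engineer would, in place of code of your own. Each camera call takes 0.05 s, during which the arm holds its last target. There are 200 camera calls.

## Task

Crank the jack clockwise until its rubber foot stands firmly on the stone slab and the crank has become clearly heavier to turn, without forcing it. Then set every tea box that stands on the table upright onto the rollers and push them along the runway, one behind the other, until all are fully inside the bay under its brass bars; finally swing the brass gate arm fully across the mouth and leave everything standing. Do not knock over or shift the cups, the copper caddy or the bowl.

Things in the scene. Friction and masses are not known exactly. Their poses are not given: they have to be found in the camera images.
- mouth (a point): Middle of the bay's mouth at roller-top height, 90 mm above the table. Its y axis points along the fixed wooden runway into the bay, x across it. From y = -225 mm to the mouth run nine free-turning steel rollers (20 mm diameter, 25 mm apart) in a channel 94 mm wide between 12 mm thick rails that rise 12 mm above the rollers; an end bar just as high closes the free end.
- bay_back (a point): Middle of the bay's back wall at deck height, 265 mm beyond the mouth; axes as the mouth's. The bay has a flat wooden deck 0.5 mm below the roller tops, sides (25 mm wall, open band, top rail) and back 76 mm high, channel 94 mm wide, and fixed brass bars over it that start 30 mm inside the mouth (76 to 81 mm above the deck): boxes go in only through the mouth.
- jack_axis (a point): Point on the crank's upright axis, 186 mm above the table, near the crank arm's upper face (188 mm). The jack tube hangs on the runway's free end, 295 mm back from the mouth (-y). Axes as the mouth's.
- grip (a point): Middle of the crank's upright wooden grip, a cylinder of 24 mm diameter from 189 to 235 mm above the table; this point is 212 mm up. It spins freely on its own axis (so do its x and y axes) and sits 50 mm from the crank's axis.
- crank (a joint): Crank angle, rad: grows clockwise seen from above and lowers the foot 2.546 mm per rad (16 mm a turn). No stops; starts at 0 to 9. Friction while turning 0.3 N m (6 N at the grip), so it stays where it is left. Once the foot stands, the load grows by about 0.13 N m per rad (2.6 N at the grip).
- foot: The jack's round rubber foot, 60 mm diameter; origin at the centre of its underside, 66 mm above the table at crank 0, straight below the jack axis. It gives 1 mm per 20 N. It stands firmly at over 60 N, 1.2 rad of crank past first touch (2 rad is about right); 300 N, 5.9 rad past it, is forcing it. Let go above 115 N, the screw eases back to about 115 N.
- slab: Stone slab on the table under the jack, 100 x 100 x 20 mm, 2.5 kg, origin under its centre; its upper face, 20 mm above the table, is the ground for the foot.
- gate (a joint): Gate arm angle, rad: starts about 0, open (lying back along the robot-side rail, to -y), 1.571 shut across the mouth, at its stop; grows anticlockwise seen from above. Stays where it is left (0.06 N m). The arm sweeps the quarter circle in front of the mouth. Brass arm 121 mm long, 8 mm thick, 14 mm high, 41 to 55 mm above roller tops.
- gate_pin (a point): Axis of the gate's upright pin, at x = -62 mm, y = -3 mm from the mouth, 138 mm above the table. Axes as the mouth's.
- gate_knob (a point): Point on the axis of the upright wooden knob of the gate arm (16 mm diameter), 112 mm from the pin, 160 mm above the table; the knob's top is at 173 mm, the arm's upper face at 145 mm. Axes turn with the arm: at gate 0 as the mouth's.
- box0: Tea gift box of stiff card, 80 mm (its x) x 60 mm (its y) x 60 mm high, 0.15 to 0.31 kg, brown with a paper band over the top and a copper dot; origin under its centre, z up. Three or four boxes are present, on the table on the robot's side of the runway. In the channel its 80 mm side lies across; the bay takes four so.
- box1: Tea gift box of stiff card, 80 mm (its x) x 60 mm (its y) x 60 mm high, 0.15 to 0.31 kg, brown with a paper band over the top and a copper dot; origin under its centre, z up. Three or four boxes are present, on the table on the robot's side of the runway. In the channel its 80 mm side lies across; the bay takes four so.
- box2: Tea gift box of stiff card, 80 mm (its x) x 60 mm (its y) x 60 mm high, 0.15 to 0.31 kg, brown with a paper band over the top and a copper dot; origin under its centre, z up. Three or four boxes are present, on the table on the robot's side of the runway. In the channel its 80 mm side lies across; the bay takes four so.
- box3: Tea gift box of stiff card, 80 mm (its x) x 60 mm (its y) x 60 mm high, 0.15 to 0.31 kg, brown with a paper band over the top and a copper dot; origin under its centre, z up. Three or four boxes are present, on the table on the robot's side of the runway. In the channel its 80 mm side lies across; the bay takes four so.
- cup0: Lidded dark cup on a brass saucer, 80 mm diameter, 66 mm high, origin under its centre; leave alone.
- cup1: Lidded dark cup on a brass saucer, 80 mm diameter, 66 mm high, origin under its centre; leave alone.
- cup2: Lidded dark cup on a brass saucer, 80 mm diameter, 66 mm high, origin under its centre; leave alone.
- cup3: Lidded dark cup on a brass saucer, 80 mm diameter, 66 mm high, origin under its centre; leave alone.
- caddy: Copper tea caddy with a red knob, 76 mm diameter, 103 mm high, origin under its centre; leave alone.
- bowl: Blue porcelain bowl, 110 mm diameter, 43 mm high, origin under its centre; leave alone.
There are look-alikes about, which are no part of the job. Leave any green look-alike of the box1 alone. Leave any blue or purple look-alike of the box3 alone.

How it is judged:
On the way, in this order (a step that is already met when the one before it is completed fails the run):
1. the jack foot stands firmly on the slab (contact force between foot and slab above 60 N), for 0.3 s.
2. every tea box is inside the bay (y of each of box0, box1, box2, box3 in the frame of mouth above 0.027 m and x of box0 in the frame of mouth between -0.03 and 0.03 m and z of box0 in the frame of mouth between -0.01 and 0.012 m and angle between each of box0, box1, box2, box3's own z axis and vertical below 0.15 rad and x of box1 in the frame of mouth between -0.03 and 0.03 m and z of box1 in the frame of mouth between -0.01 and 0.012 m and x of box2 in the frame of mouth between -0.03 and 0.03 m and z of box2 in the frame of mouth between -0.01 and 0.012 m and x of box3 in the frame of mouth between -0.03 and 0.03 m and z of box3 in the frame of mouth between -0.01 and 0.012 m), for 0.2 s.
3. the gate arm is shut across the mouth (value of joint gate above 1.45 rad), for 0.2 s.
At the end, for the whole second after the job is handed in: The foot presses on the slab with over 60 N; each box present has its centre at least 27 mm inside the mouth, within 30 mm of the channel's middle, on the deck (within about 10 mm) and upright (0.15 rad), at rest; the gate stands at more than 1.45 rad (all of step 2 and contact force between foot and slab above 60 N and linear speed of each of box0, box1, box2, box3 below 0.02 m/s and value of joint gate above 1.45 rad); the robot touches nothing.
It fails at once if the jack is forced: over 300 N under the foot (contact force between foot and slab above 300 N).
It fails at once if a cup, the caddy or the bowl is knocked over or shifted by more than 50 mm (distance of any of cup0, cup1, cup2, cup3, caddy, bowl from where it was at the start of the episode above 0.05 m or angle between any of cup0, cup1, cup2, cup3, caddy, bowl's own z axis and vertical above 0.5 rad).
Of box0, box1, box2, box3 only 3 to 4 are there at a start; the rules pass over those that are not, and their reading is None.
At some moment in a run one of box0, box1, box2, box3 may be knocked a few centimetres aside while the robot is not near it.
Once in a run the grip may slacken for a moment while it holds something.
It also fails if it takes over 210 s, if anything falls off the work surface, if the arm or the gripper's body presses on something with over 40 N, if the wrist force passes 120 N, or if a joint passes its speed limit or range.

## Working session

There is one attempt and no reset: what is moved stays moved. The work goes in short steps, Python scripts to look and compute and a shell command to move; the robot and the scene stay as the last step left them, time stands still between calls to the robot, and variables do not carry over. Pictures are saved under pics/ and viewed, at most 14 in all, crops included, and the job is handed in when it is done.

```bash
ls; mkdir -p pics; python3 - <<'E'
from bench import *
import cv2
o=get_obs();print(o)
for n in ["top","side"]:
    c=camera(n);cv2.imwrite(f"pics/{n}0.png",cv2.resize(c["frame"][:,:,::-1],(800,600)))
    print(n,c["mtx"].tolist(),c["distortion"],c["extrinsics"].round(3).tolist())
    for k in ["mouth","bay_back","jack_axis","grip","crank","foot","slab","gate","gate_pin","gate_knob","box0","cup0","caddy","bowl"]:
        print(k,[([round(float(v),3) for v in d["xyz"]],round(float(d["confidence"]),2)) for d in spot_in(c,k)])
E
```

```text
pics
{'time_s': 0.0, 'q': array([-1.54429927e+00,  1.81521270e-01,  1.60801957e+00, -1.11692570e-05,
        1.35380970e+00, -2.06282555e-01]), 'dq': array([ 0.00115075, -0.0004464 , -0.00328672,  0.0004989 ,  0.00030987,
        0.00070715]), 'joint_efforts': array([ 3.68288547e-04, -4.44869792e+01, -3.51337767e+01, -3.10582664e-04,
        8.97715014e-03, -1.78892549e-06]), 'eef_pos': array([ 0.13265236, -0.55895755,  0.25538965]), 'eef_rot': array([-8.75881575e-04,  9.93233825e-01,  1.16128359e-01,  7.34734491e-05]), 'wrist_force': array([-0.70884104,  0.45937007, -0.50370971]), 'torque': array([-0.02798029,  0.03085531, -0.04890478]), 'grasp_force': 0.0, 'opening': 0.9979190029490772}
top [[394.39242817736374, 0.0, 281.2752804043479], [0.0, 394.39242817736374, 206.9803484357508], [0.0, 0.0, 1.0]] [-0.01879483  0.          0.          0.          0.        ] [[-0.011, 0.998, -0.068, 0.464], [-1.0, -0.01, 0.005, 0.019], [0.004, 0.068, 0.998, 1.2], [0.0, 0.0, 0.0, 1.0]]
mouth [([0.591, 0.129, 0.094], 0.67)]
bay_back [([0.597, 0.124, 0.096], 0.9)]
jack_axis [([0.594, 0.128, 0.091], 0
[... 1400 characters left out ...]
319, 0.405, 0.046], 0.69)]
grip [([0.581, -0.245, 0.199], 0.44), ([0.586, -0.251, 0.216], 0.4)]
crank [([0.579, -0.246, 0.199], 0.69)]
foot [([0.575, -0.208, 0.078], 0.49)]
slab []
gate []
gate_pin [([0.58, 0.101, 0.096], 0.94), ([0.324, 0.407, 0.047], 0.22)]
gate_knob [([0.519, -0.009, 0.145], 0.49)]
box0 [([0.699, -0.312, 0.058], 0.92), ([0.409, -0.09, 0.052], 0.81), ([0.408, 0.056, 0.053], 0.8), ([0.753, 0.321, 0.047], 0.8), ([0.418, 0.193, 0.053], 0.78), ([0.418, -0.245, 0.061], 0.59)]
cup0 [([0.365, -0.361, 0.045], 0.95), ([0.774, 0.019, 0.037], 0.9), ([0.742, -0.169, 0.034], 0.86), ([0.431, 0.332, 0.049], 0.56)]
caddy [([0.523, -0.37, 0.062], 0.81)]
bowl [([0.324, 0.406, 0.046], 0.42)]
```

View pics/top0.png

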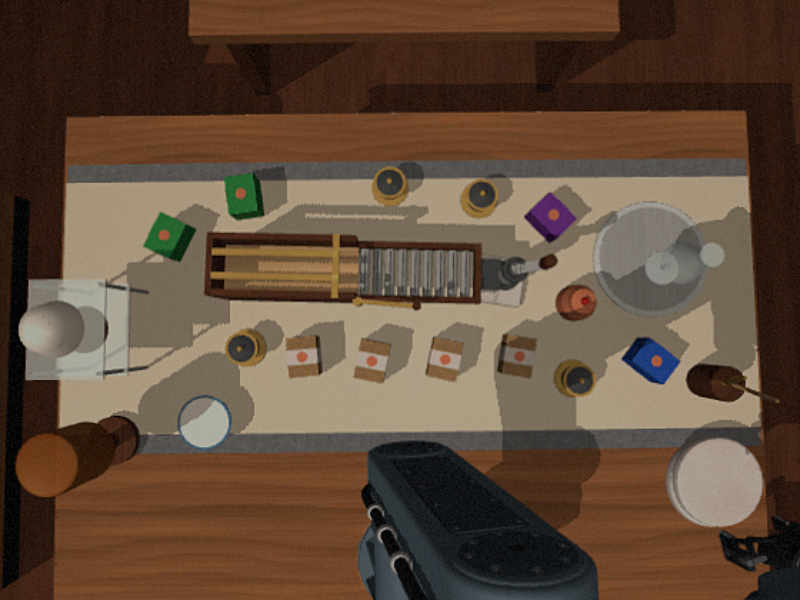

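View pics/side0.png

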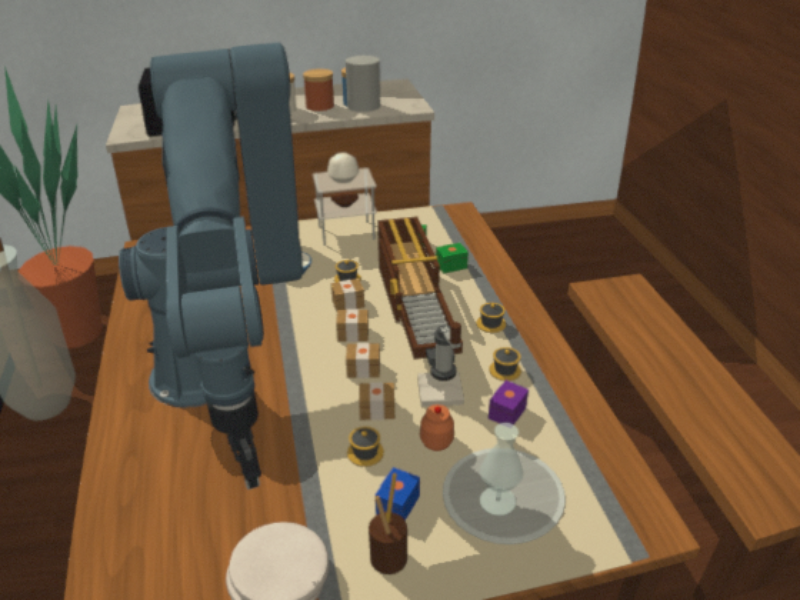

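The top view shows four brown boxes (about (303,356), (372,360), (445,358) and (518,356) px). Mouth bar is near (358,265), the end bar near x=480, the crank at about (512,270) with its grip at (548,262), and the gate knob at (417,306). The side view agrees, and the foot is hidden behind the column. I'll zoom in for the runway line, box poses and foot height.

```bash
python3 - <<'E'
from bench import *
import cv2
c=camera("top");f=c["frame"][:,:,::-1]
cv2.imwrite("pics/t1.png",cv2.resize(f[155:275,140:400],None,fx=3,fy=3,interpolation=cv2.INTER_CUBIC))
c=camera("side");f=c["frame"][:,:,::-1]
cv2.imwrite("pics/s1.png",cv2.resize(f[140:300,220:360],None,fx=3.7,fy=3.7,interpolation=cv2.INTER_CUBIC))
E
```

```text
(no output)
```

View pics/t1.png

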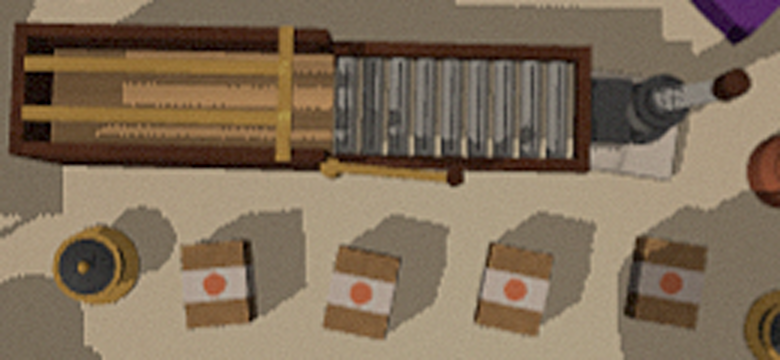

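View pics/s1.png

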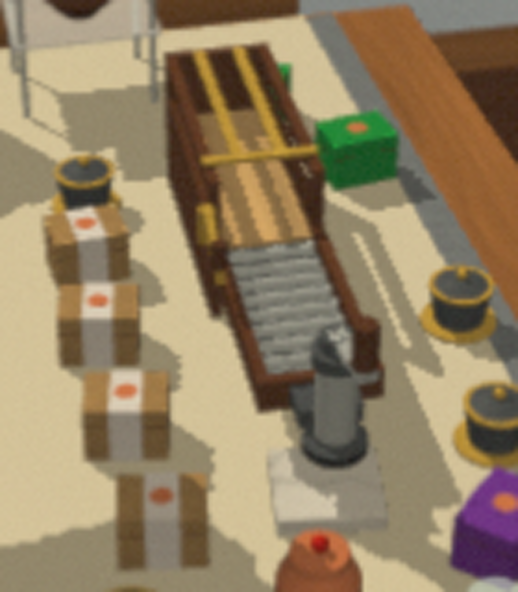

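```bash
cat > h.py <<'E'
import numpy as np, cv2
from bench import *
from scipy.spatial.transform import Rotation as R
def ray(c,u,v):
    x,y=cv2.undistortPoints(np.array([[[u,v]]],float),c["mtx"],np.array(c["distortion"]))[0,0]
    E=np.array(c["extrinsics"]);return E[:3,3],E[:3,:3]@[x,-y,-1]
def at(c,u,v,val,ax=2):
    o,d=ray(c,u,v);return o+d*(val-o[ax])/d[ax]
def rot(o): q=o["eef_rot"];return R.from_quat([q[1],q[2],q[3],q[0]])
def go(pos,yaw=None):
    """tool pointing down, tool x at yaw; shift+rotvec in tool axes"""
    o=get_obs();r=rot(o);print("shift",r.inv().apply(np.array(pos)-o["eef_pos"]).round(4))
    if yaw is not None:
        t=R.from_euler('z',yaw)*R.from_euler('x',np.pi);print("turn",(r.inv()*t).as_rotvec().round(4))
E
python3 - <<'E'
from h import *
c=camera("top")
P=lambda u,v,z:at(c,u/3+140,v/3+155,z).round(4)
for n,u,v,z in [("endbar far",590,47,.102),("endbar near",588,170,.102),("bayback far",17,25,.166),("bayback near",12,152,.166),("bayfront far",332,33,.166),("rail far at mouth",332,45,.102),("pin",331,168,.145),("knob",456,176,.173),("axis",668,95,.188),("grip",735,81,.235),("bar near",284,161,.171),("bar far",286,26,.171),
 ("slab nr",672,178,.02),("slab fr",690,80,.02)]: print(n,P(u,v,z))
B=[[(182,246),(241,241),(249,324),(190,329)],[(341,246),(400,258),(385,339),(324,328)],[(492,243),(553,256),(537,334),(475,325)],[(641,237),(706,242),(696,329),(632,321)]]
for b in B:
    q=np.array([P(*p,.06)[:2] for p in b]);m=q.mean(0)
    # far edge q0q1 (y dir), long axis: near->far mid
    L=(q[0]+q[1]-q[2]-q[3])/2;W=(q[0]+q[3]-q[1]-q[2])/2
    print("box",m.round(4),"long",np.linalg.norm(L).round(3),np.degrees(np.arctan2(L[1],L[0])).round(1),"short",np.linalg.norm(W).round(3),np.degrees(np.arctan2(-W[0],W[1])).round(1))
s=camera("side")
for v in (455,460,465): print("foot bottom",at(s,335/3.7+220,v/3.7+140,-0.25,1).round(3))
E
```

```text
endbar far [ 0.639  -0.1436  0.102 ]
endbar near [ 0.5237 -0.1394  0.102 ]
bayback far [0.6536 0.3715 0.166 ]
bayback near [0.5412 0.3744 0.166 ]
bayfront far [0.6435 0.0933 0.166 ]
rail far at mouth [0.6433 0.098  0.102 ]
pin [0.5255 0.0963 0.145 ]
knob [ 0.5158 -0.0142  0.173 ]
axis [ 0.5829 -0.1973  0.188 ]
grip [ 0.5884 -0.2428  0.235 ]
bar near [0.5305 0.1353 0.171 ]
bar far [0.6492 0.1333 0.171 ]
slab nr [ 0.5193 -0.2351  0.02  ]
slab fr [ 0.6177 -0.2558  0.02  ]
box [0.4194 0.2139] long 0.08 5.5 short 0.057 4.3
box [0.4106 0.0731] long 0.079 -11.6 short 0.059 -11.4
box [ 0.4121 -0.0724] long 0.078 -12.6 short 0.06 -10.7
box [ 0.4173 -0.221 ] long 0.082 -7.7 short 0.062 -6.4
foot bottom [ 0.566 -0.25   0.103]
foot bottom [ 0.566 -0.25   0.097]
foot bottom [ 0.566 -0.25   0.091]
```

```bash
python3 - <<'E'
from h import *
go([.589,-.246,.32],-.03)
E
```

```text
shift [ 0.5163 -0.1998 -0.0637]
turn [ 0.     -0.      0.2628]
```

```bash
python3 -m jog '[0,0,-0.05,0,0,0,0.3, 0.05,-0.02,-0.064,0,0,0.05,0.3, 0.1,-0.04,-0.064,0,0,0.1,0.3, 0.15,-0.06,-0.064,0,0,0.15,0.3, 0.2,-0.08,-0.064,0,0,0.2,0.3, 0.25,-0.1,-0.064,0,0,0.263,0.3, 0.3,-0.12,-0.064,0,0,0.263,0.3, 0.35,-0.14,-0.064,0,0,0.263,0.3, 0.4,-0.16,-0.064,0,0,0.263,0.3, 0.45,-0.18,-0.064,0,0,0.263,0.3, 0.49,-0.19,-0.064,0,0,0.263,0.3, 0.516,-0.2,-0.064,0,0,0.263,0.3, 0.516,-0.2,-0.064,0,0,0.263,0.3,0.516,-0.2,-0.064,0,0,0.263,0.3]'
python3 - <<'E'
from h import *
c=camera("wrist");cv2.imwrite("pics/w1.png",c["frame"][:,:,::-1])
for k in ["grip","crank","slab","foot"]: print(k,[(d["xyz"].round(3) if hasattr(d["xyz"],'round') else d["xyz"],d["confidence"]) for d in spot_in(c,k)])
go([.589,-.246,.32],-.03); print(c["mtx"][0][0],c["extrinsics"].round(3).tolist())
E
```

```text
time_s: 3.45
eef_pos: [0.5881, -0.2461, 0.3201]
eef_rot: [0.0, 1.0, -0.015, -0.0]
wrist_force: [-0.3, -0.0, -0.2]
opening: 0.699
grasp_force: 0.0
grip [([0.5904, -0.2411, 0.2366], 0.63), ([0.5876, -0.0437, 0.0864], 0.3)]
crank [([0.589, -0.2196, 0.1865], 0.75), ([0.5977, -0.2099, 0.0754], 0.4)]
slab [([0.6073, -0.2136, 0.0193], 0.73), ([0.43, 0.0653, 0.0616], 0.58), ([0.4289, -0.2214, 0.0586], 0.39)]
foot [([0.5969, -0.2077, 0.0724], 0.95)]
shift [ 0.001  -0.0006  0.0005]
turn [ 0.0002 -0.0001 -0.0015]
293.59698174387046 [[-0.031, 0.964, 0.264, 0.656], [-1.0, -0.029, -0.008, -0.249], [0.0, -0.264, 0.964, 0.438], [0.0, 0.0, 0.0, 1.0]]
```

View pics/w1.png

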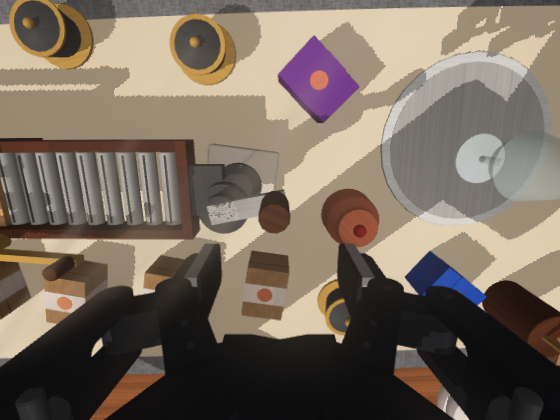

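```bash
python3 - <<'E'
from h import *
c=camera("wrist")
print(at(c,274,220,.235),at(c,222,212,.188), at(c,191,140,.102),at(c,195,238,.102))
s=camera("side")
for v in (455,460,465): print("foot bottom",at(s,335/3.7+220,v/3.7+140,-0.228,1).round(3))
print(at(s,430/1.4286,374/1.4286,-.228,1))
E
```

```text
[ 0.58912784 -0.24382313  0.235     ] [ 0.58272983 -0.19655928  0.188     ] [ 0.64287166 -0.15046806  0.102     ] [ 0.52562144 -0.14243896  0.102     ]
foot bottom [ 0.572 -0.228  0.083]
foot bottom [ 0.572 -0.228  0.077]
foot bottom [ 0.573 -0.228  0.071]
[ 0.540245   -0.228       0.09411942]
```

The wrist view puts the grip top at about (274,220) and the axis at about (222,212), which agree with the top view.

```bash
python3 -m jog '[0.001,0,0.05,0,0,0,0.3, 0.001,0,0.098,0,0,0,0.3, 0.001,0,0.098,0,0,0,0.3, 0.001,0,0.098,0,0,0,1, 0.001,0,0.098,0,0,0,1, 0.001,0,0.098,0,0,0,1, 0.001,0,0.098,0,0,0,1, 0.001,0,0.098,0,0,0,1]'
python3 - <<'E'
from h import *
o=get_obs();p=o["eef_pos"];print(p,o["wrist_force"],o["opening"])
A=np.array([.5822,-.1970]);d=p[:2]-A;print(np.linalg.norm(d),np.degrees(np.arctan2(d[1],d[0])))
E
```

```text
time_s: 4.8
eef_pos: [0.5912, -0.243, 0.2261]
eef_rot: [-0.002, 1.0, -0.014, 0.002]
wrist_force: [-1.1, 13.1, 7.6]
opening: 0.265
grasp_force: 58.6
[ 0.59124202 -0.2430163   0.22614557] [-1.14168402 13.11833948  7.58114893] 0.2650738085581523
0.04689624579351731 -78.88324391956829
```

```bash
python3 - <<'E'
from h import *
a0=np.radians(-78);a=a0-np.radians(20)*np.arange(1,20)
print((50*np.c_[np.cos(a)-np.cos(a0),-(np.sin(a)-np.sin(a0))]).round(1).tolist())
E
```

```text
[[-17.4, 0.6], [-33.9, -4.8], [-47.6, -15.5], [-56.8, -30.2], [-60.4, -47.2], [-57.9, -64.4], [-49.8, -79.7], [-36.9, -91.3], [-20.8, -97.8], [-3.4, -98.4], [13.1, -93.1], [26.8, -82.4], [36.0, -67.6], [39.6, -50.7], [37.2, -33.5], [29.0, -18.1], [16.1, -6.5], [0.0, -0.0], [-17.4, 0.6]]
```

```bash
python3 -m jog '[0.001,-0.003,-0.004,0,0,0,1, -0.016,-0.002,-0.004,0,0,0,1, -0.033,-0.008,-0.004,0,0,0,1, -0.047,-0.018,-0.004,0,0,0,1, -0.056,-0.033,-0.004,0,0,0,1, -0.059,-0.05,-0.004,0,0,0,1]'
python3 - <<'E'
from h import *
o=get_obs();p=o["eef_pos"];print(p,o["wrist_force"],o["opening"])
A=np.array([.582,-.195]);d=p[:2]-A;print(np.linalg.norm(d),np.degrees(np.arctan2(d[1],d[0])))
E
```

```text
time_s: 5.55
eef_pos: [0.5327, -0.1954, 0.2267]
eef_rot: [0.002, 1.0, -0.016, 0.001]
wrist_force: [8.1, -6.6, -16.2]
opening: 0.267
grasp_force: 60.6
[ 0.532692   -0.19535595  0.22665197] [  8.14794617  -6.59150758 -16.16740517] 0.2668288737291469
0.049309282351806275 -179.5863925146066
```

```bash
python3 - <<'E'
from h import *
a0=np.radians(-178);a=a0-np.radians(20)*np.arange(1,20)
print((50*np.c_[np.cos(a)-np.cos(a0),-(np.sin(a)-np.sin(a0))]+[1,0]).round(0).astype(int).tolist())
E
```

```text
[[3, -17], [12, -33], [24, -44], [41, -51], [58, -51], [74, -46], [88, -35], [97, -20], [101, -3], [99, 14], [90, 29], [77, 41], [61, 47], [44, 48], [27, 42], [14, 32], [5, 17], [1, 0], [3, -17]]
```

```bash
python3 -m jog '[0.003,-0.017,0.002,0,0,0,1, 0.012,-0.033,0.002,0,0,0,1, 0.024,-0.044,0.002,0,0,0,1, 0.041,-0.051,0.002,0,0,0,1, 0.058,-0.051,0.002,0,0,0,1, 0.074,-0.046,0.002,0,0,0,1, 0.088,-0.035,0.002,0,0,0,1, 0.097,-0.02,0.002,0,0,0,1, 0.101,-0.003,0.002,0,0,0,1]'
python3 - <<'E'
from h import *
o=get_obs();p=o["eef_pos"];print(p,o["wrist_force"],o["opening"])
E
python3 -m jog '[-0.002,0.017,0,0,0,0,1, -0.011,0.032,0,0,0,0,1, -0.024,0.044,0,0,0,0,1, -0.04,0.05,0,0,0,0,1, -0.057,0.051,0,0,0,0,1, -0.074,0.045,0,0,0,0,1, -0.087,0.035,0,0,0,0,1, -0.096,0.02,0,0,0,0,1, -0.1,0.003,0,0,0,0,1]'
python3 - <<'E'
from h import *
o=get_obs();p=o["eef_pos"];print(p,o["wrist_force"],o["opening"])
c=camera("side");f=c["frame"][:,:,::-1]
cv2.imwrite("pics/s2.png",cv2.resize(f[210:290,280:360],None,fx=6,fy=6,interpolation=cv2.INTER_CUBIC))
for k in ["foot"]:print([(d["xyz"],d["confidence"]) for d in spot_in(c,k)])
E
```

```text
time_s: 6.68
eef_pos: [0.6332, -0.1933, 0.2262]
eef_rot: [-0.001, 1.0, -0.015, -0.0]
wrist_force: [-10.9, 6.1, 5.1]
opening: 0.265
grasp_force: 62.5
[ 0.63323561 -0.19334738  0.22622694] [-10.88214545   6.14576319   5.08034619] 0.2645852462611999
time_s: 7.8
eef_pos: [0.533, -0.1968, 0.2265]
eef_rot: [0.003, 1.0, -0.016, 0.001]
wrist_force: [1.5, -6.6, -4.8]
opening: 0.266
grasp_force: 61.8
[ 0.53298014 -0.19679491  0.22646121] [ 1.48359548 -6.56601071 -4.84249401] 0.26578183993960364
[([0.5733, -0.2047, 0.0529], 0.49), ([0.4204, 0.1928, 0.0562], 0.48)]
```

View pics/s2.png

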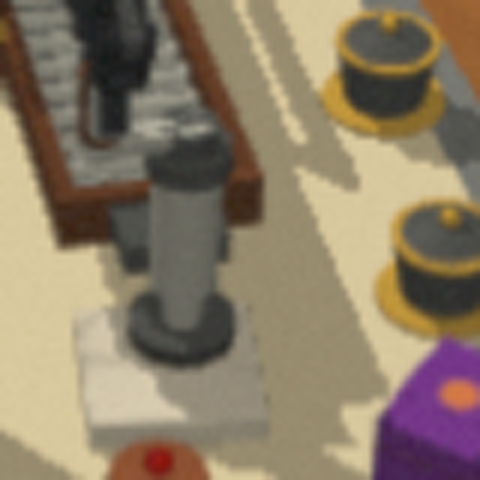

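```bash
python3 -m jog '[0.003,-0.018,0,0,0,0,1, 0.012,-0.034,0,0,0,0,1, 0.024,-0.045,0,0,0,0,1, 0.041,-0.051,0,0,0,0,1, 0.058,-0.051,0,0,0,0,1, 0.074,-0.046,0,0,0,0,1, 0.087,-0.035,0,0,0,0,1, 0.096,-0.02,0,0,0,0,1, 0.1,-0.003,0,0,0,0,1]'
python3 - <<'E'
from h import *
s=camera("side");print([at(s,310,v,-.225,1).round(4).tolist() for v in (269,270)])
E
python3 -m jog '[-0.002,0.017,0,0,0,0,1, -0.011,0.032,0,0,0,0,1, -0.024,0.044,0,0,0,0,1, -0.04,0.05,0,0,0,0,1, -0.057,0.051,0,0,0,0,1, -0.074,0.045,0,0,0,0,1, -0.087,0.035,0,0,0,0,1, -0.096,0.02,0,0,0,0,1, -0.1,0.003,0,0,0,0,1]'
python3 - <<'E'
from h import *
o=get_obs();p=o["eef_pos"];print(p,o["wrist_force"],o["opening"],o["joint_efforts"].round(1))
E
```

```text
time_s: 9.02
eef_pos: [0.6333, -0.1936, 0.2261]
eef_rot: [-0.001, 1.0, -0.015, -0.001]
wrist_force: [-12.5, 6.4, 7.9]
opening: 0.263
grasp_force: 62.8
[[0.5722, -0.225, 0.0544], [0.5724, -0.225, 0.05]]
time_s: 10.2
eef_pos: [0.5331, -0.1971, 0.2264]
eef_rot: [0.003, 1.0, -0.016, 0.001]
wrist_force: [-1.2, -6.4, -1.1]
opening: 0.263
grasp_force: 62.1
[ 0.53307788 -0.19710967  0.22640396] [-1.16154207 -6.43282662 -1.11886013] 0.26347081166221964 [  3.4 -43.1 -33.8   2.2   0.6  -0.3]
```

```bash
python3 -m jog '[0.003,-0.018,0,0,0,0,1, 0.012,-0.034,0,0,0,0,1, 0.024,-0.045,0,0,0,0,1, 0.041,-0.051,0,0,0,0,1, 0.058,-0.051,0,0,0,0,1, 0.074,-0.046,0,0,0,0,1, 0.087,-0.035,0,0,0,0,1, 0.096,-0.02,0,0,0,0,1, 0.1,-0.003,0,0,0,0,1]'
python3 -m jog '[-0.002,0.017,0,0,0,0,1, -0.011,0.032,0,0,0,0,1, -0.024,0.044,0,0,0,0,1, -0.04,0.05,0,0,0,0,1]'
```

```text
time_s: 11.32
eef_pos: [0.6333, -0.1931, 0.2261]
eef_rot: [-0.001, 1.0, -0.014, -0.001]
wrist_force: [-12.7, 8.0, 7.9]
opening: 0.261
grasp_force: 62.8
time_s: 11.82
eef_pos: [0.5947, -0.242, 0.2264]
eef_rot: [-0.001, 1.0, -0.015, 0.004]
wrist_force: [9.0, 10.1, -0.5]
opening: 0.264
grasp_force: 62.2
```

```bash
python3 -m jog '[0,0,0,0,0,0,1, 0,0,0,0,0,0,1, 0,0,0,0,0,0,1, 0,0,0,0,0,0,0.5, 0,0,0,0,0,0,0.3, 0,0,0,0,0,0,0.3, 0,0,-0.06,0,0,0,0.3, 0,0,-0.09,0,0,0,0.3,0,0,-0.09,0,0,0,0.3]'
python3 - <<'E'
from h import *
c=camera("top");print([(d["xyz"].round(3).tolist() if hasattr(d["xyz"],"round") else d["xyz"],round(d["confidence"],2)) for d in spot_in(c,"box0")])
f=c["frame"][:,:,::-1];cv2.imwrite("pics/t2.png",cv2.resize(f[155:275,140:400],None,fx=3,fy=3,interpolation=cv2.INTER_CUBIC))
# brown box top pose by wrist/top later
go([.417,-.221,.30],np.radians(-7))
E
```

```text
time_s: 12.95
eef_pos: [0.593, -0.244, 0.3182]
eef_rot: [0.002, 1.0, -0.015, 0.003]
wrist_force: [0.3, 0.4, -1.3]
opening: 0.699
grasp_force: 0.0
[([0.7509, 0.3396, 0.0613], 0.97), ([0.4133, 0.0772, 0.0579], 0.94), ([0.4162, -0.0715, 0.0558], 0.92), ([0.6684, 0.4893, 0.0631], 0.87), ([0.3963, -0.5032, 0.06], 0.83), ([0.4241, 0.2146, 0.0588], 0.8), ([0.703, -0.292, 0.0609], 0.68), ([0.4441, -0.1955, 0.0419], 0.46)]
shift [-0.1751 -0.0167  0.0139]
turn [-0.0001  0.0003  0.0917]
```

View pics/t2.png

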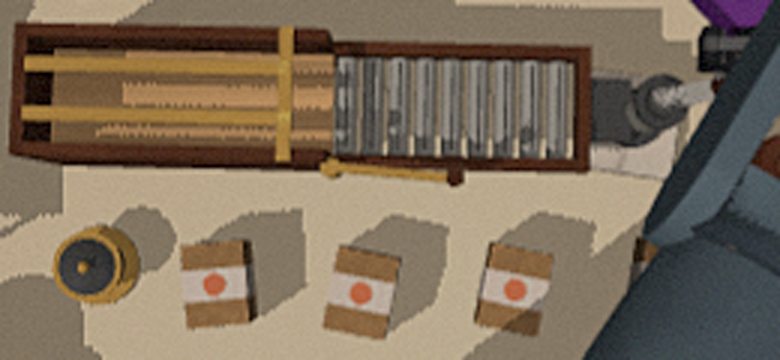

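```bash
cat >> h.py <<'E'
def boxes(name="wrist",save=None):
    c=camera(name);f=c["frame"];hsv=cv2.cvtColor(f,cv2.COLOR_RGB2HSV)
    if save: cv2.imwrite(save,f[:,:,::-1])
    m=cv2.inRange(hsv,(3,130,110),(12,255,255));m=cv2.morphologyEx(m,cv2.MORPH_OPEN,np.ones((2,2)))
    n,l,st,ce=cv2.connectedComponentsWithStats(m);br=cv2.inRange(hsv,(9,70,30),(20,255,200))
    for i in range(1,n):
        if st[i,4]<12: continue
        for z in (.06,):
            p=at(c,*ce[i],z)
            vs,us=np.nonzero(br);Q=np.array([at(c,u,v,z)[:2] for u,v in zip(us[::2],vs[::2]) if abs(u-ce[i][0])<120 and abs(v-ce[i][1])<120])
            if len(Q)<20: print("dot",ce[i].round(),p.round(4),st[i,4]);continue
            Q=Q[np.linalg.norm(Q-p[:2],axis=1)<.055]
            if len(Q)<20: continue
            r=cv2.minAreaRect((Q*1000).astype(np.float32));print("dot",ce[i].round(),p.round(4),st[i,4],"rect",np.round(r[0]),np.round(r[1]),round(r[2],1))
E
python3 -m jog '[-0.06,-0.01,0.03,0,0,0.03,0.0, -0.12,-0.017,0.05,0,0,0.06,0.0, -0.175,-0.017,0.068,0,0,0.09,0.0, -0.175,-0.017,0.068,0,0,0.09,0.0, -0.175,-0.017,0.068,0,0,0.09,0.0]'
python3 - <<'E'
from h import *
boxes("wrist","pics/w2.png"); print("top");boxes("top");o=get_obs();print(o["eef_pos"])
E
```

```text
time_s: 13.68
eef_pos: [0.4172, -0.2208, 0.2458]
eef_rot: [-0.0, 0.998, -0.06, -0.0]
wrist_force: [-0.1, -0.5, 0.4]
opening: 1.001
grasp_force: 0.0
dot [406.  59.] [ 0.5303 -0.3571  0.06  ] 2445 rect [ 526. -344.] [72. 82.] 19.2
dot [370.  48.] [ 0.5441 -0.3229  0.06  ] 376 rect [ 530. -332.] [58. 82.] 57.4
dot [279. 191.] [ 0.4173 -0.2215  0.06  ] 303 rect [ 421. -221.] [61. 85.] 79.7
dot [141. 212.] [ 0.4129 -0.071   0.06  ] 278 rect [417. -80.] [78. 91.] 77.7
dot [ 13. 229.] [0.4111 0.0773 0.06  ] 260 rect [410.  56.] [70. 96.] 68.6
dot [498. 300.] [ 0.2546 -0.4641  0.06  ] 655 rect [ 250. -462.] [ 27. 103.] 0.0
dot [205. 336.] [ 0.2476 -0.1096  0.06  ] 569 rect [ 248. -125.] [35. 79.] 2.7
dot [106. 373.] [0.2067 0.0291 0.06  ] 387 rect [187.  42.] [71. 65.] 2.2
dot [446. 364.] [ 0.1675 -0.4054  0.06  ] 16 rect [ 137. -418.] [54. 59.] 72.5
dot [460. 397.] [ 0.1114 -0.4257  0.06  ] 1979 rect [ 109. -420.] [108.  62.] 27.3
dot [104. 391.] [0.1778 0.0401 0.06  ] 767 rect [175.  38.] [ 61. 109.] 49.8
dot [ 94. 412.] [0.1449 0.0642 0.06  ] 687 rect [152.  60.] [60. 92.] 46.3
top
dot [1
[... 19557 characters left out ...]
] [108.  91.] 89.7
dot [516. 407.] [-0.0335 -0.6475  0.06  ] 22 rect [ -24. -646.] [107.  89.] 88.6
dot [536. 407.] [-0.0357 -0.7057  0.06  ] 20 rect [ -26. -707.] [107.  86.] 88.5
dot [ 57. 415.] [-0.0394  0.6507  0.06  ] 244 rect [-18. 650.] [106.  66.] 89.9
dot [ 80. 414.] [-0.0362  0.5865  0.06  ] 67 rect [-17. 586.] [108.  69.] 89.9
dot [521. 415.] [-0.0581 -0.6613  0.06  ] 131 rect [ -37. -663.] [107.  64.] 88.6
dot [380. 413.] [-0.0432 -0.2586  0.06  ] 40 rect [ -26. -275.] [76. 69.] 89.0
dot [534. 412.] [-0.0498 -0.6977  0.06  ] 20 rect [ -33. -698.] [107.  72.] 88.5
dot [507. 416.] [-0.0585 -0.6209  0.06  ] 18 rect [ -36. -623.] [107.  64.] 88.6
[ 0.41845055 -0.2213314   0.24685282]
```

View pics/w2.png

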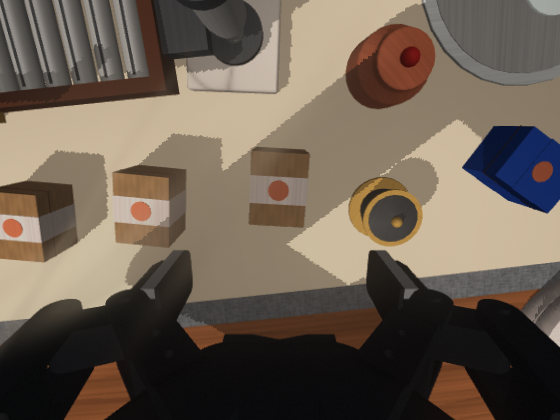

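```bash
python3 - <<'E'
s=open('h.py').read()
s=s.replace("            vs,us=","            if not(.3<p[0]<.55 and -.31<p[1]<.32): continue\n            vs,us=");open('h.py','w').write(s)
E
python3 -m jog '[0,0,0.06,0,0,0,0, 0,0.001,0.12,0,0,0,0, 0,0.001,0.17,0,0,0,0, 0,0.001,0.2,0,0,0,0, 0,0.001,0.2,0,0,0,0, 0,0.001,0.2,0,0,0,1, 0,0.001,0.2,0,0,0,1, 0,0.001,0.2,0,0,0,1, 0,0.001,0.2,0,0,0,1,0,0.001,0.2,0,0,0,1]'
python3 -m jog '[0,0,-0.05,0,0,0,1, 0,0,-0.11,0,0,0,1, 0,0,-0.16,0,0,0,1, 0,0,-0.19,0,0,0,1, 0,0,-0.19,0,0,0,1]'
python3 - <<'E'
from h import *
go([.5878,.023,.235],-.03)
E
```

```text
time_s: 15.02
eef_pos: [0.4188, -0.2227, 0.0484]
eef_rot: [0.001, 0.998, -0.06, 0.002]
wrist_force: [1.5, 2.6, 6.7]
opening: 0.691
grasp_force: 65.0
time_s: 15.65
eef_pos: [0.4184, -0.2228, 0.2393]
eef_rot: [0.002, 0.998, -0.06, 0.003]
wrist_force: [-0.4, 0.3, -3.7]
opening: 0.702
grasp_force: 66.6
shift [ 0.1387 -0.2643  0.0039]
turn [ 0.0044 -0.0054 -0.0901]
```

```bash
python3 -m jog '[0,-0.05,0,0,0,0,1, 0.01,-0.1,0,0,0,0,1, 0.03,-0.15,0,0,0,-0.03,1, 0.06,-0.2,0,0,0,-0.06,1, 0.1,-0.24,0,0,0,-0.09,1, 0.13,-0.26,0,0,0,-0.09,1, 0.139,-0.264,0,0,0,-0.09,1, 0.139,-0.264,0,0,0,-0.09,1,0.139,-0.264,0,0,0,-0.09,1]'
python3 - <<'E'
from h import *
c=camera("wrist");cv2.imwrite("pics/w3.png",c["frame"][:,:,::-1])
E
```

```text
time_s: 16.77
eef_pos: [0.5856, 0.0231, 0.2354]
eef_rot: [-0.0, 1.0, -0.016, -0.001]
wrist_force: [-0.1, -0.1, -3.0]
opening: 0.699
grasp_force: 66.6
```

View pics/w3.png

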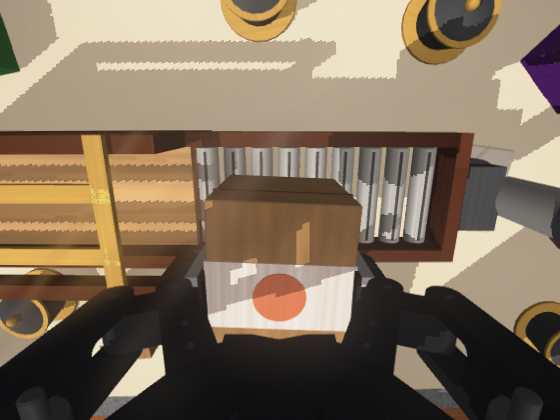

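```bash
python3 - <<'E'
from h import *
c=camera("wrist")
a=at(c,473,133,.102);b=at(c,456,261,.102);d=at(c,220,134,.102);e=at(c,405,262,.102)
for p in (a,b,d,e,at(c,194,195,.09),at(c,440,200,.102),at(c,462,200,.102)): print(p.round(4))
M=np.array([.59,.098]);print("M from corners",(a+b)[:2]/2+.237*np.array([.03,1]))
print(get_obs()["eef_pos"])
E
```

```text
[ 0.6422 -0.1424  0.102 ]
[ 0.5248 -0.143   0.102 ]
[0.6477 0.0695 0.102 ]
[ 0.5255 -0.0945  0.102 ]
[0.5936 0.1004 0.09  ]
[ 0.5849 -0.1208  0.102 ]
[ 0.5843 -0.1406  0.102 ]
M from corners [0.59061375 0.0943182 ]
[0.5860153  0.02302848 0.23614462]
```

```bash
python3 -m jog '[0.0035,0,0.05,0,0,0,1, 0.0035,0,0.085,0,0,0,1, 0.0035,0,0.096,0,0,0,1, 0.0035,0,0.096,0,0,0,1]'
python3 -m jog '[0,0,0,0,0,0,0.25, 0,0,0,0,0,0,0.05, 0,0,0,0,0,0,0, 0,0,-0.05,0,0,0,0, 0,0,-0.09,0,0,0,0, 0,0.03,-0.09,0,0,0,0.5, 0,0.065,-0.09,0,0,0,1, 0,0.065,-0.09,0,0,0,1, 0,0.065,-0.09,0,0,0,1,0,0.065,-0.09,0,0,0,1]'
python3 - <<'E'
from h import *
o=get_obs();print(o["eef_pos"]);c=camera("wrist");cv2.imwrite("pics/w4.png",c["frame"][:,:,::-1])
go([.588+.0265*-.065,-.042,.14],-.028)
E
```

```text
time_s: 17.38
eef_pos: [0.5904, 0.0232, 0.141]
eef_rot: [0.0, 1.0, -0.015, 0.0]
wrist_force: [0.5, -0.6, -2.5]
opening: 0.694
grasp_force: 66.7
time_s: 18.62
eef_pos: [0.5883, -0.0404, 0.2303]
eef_rot: [-0.0, 1.0, -0.015, -0.0]
wrist_force: [-0.2, 0.2, -0.6]
opening: -0.001
grasp_force: 0.0
[ 0.5883415  -0.04040993  0.23025633]
shift [-0.002   0.0017  0.0902]
turn [-0.0002  0.0001 -0.0011]
```

View pics/w4.png

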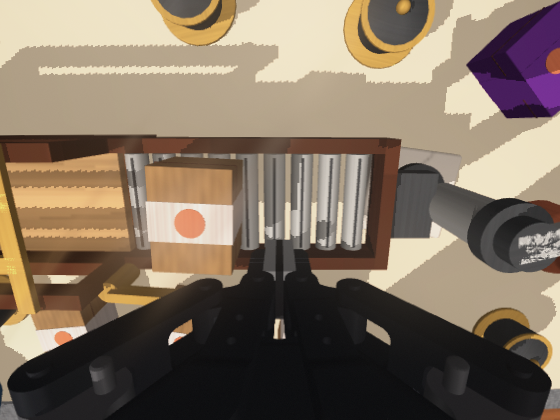

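```bash
python3 -m jog '[-0.002,0.002,0.05,0,0,0,1, -0.002,0.002,0.09,0,0,0,1, -0.002,-0.01,0.09,0,0,0,1, -0.002,-0.02,0.09,0,0,0,1, -0.002,-0.03,0.09,0,0,0,1, -0.002,-0.04,0.09,0,0,0,1, -0.002,-0.05,0.09,0,0,0,1, -0.002,-0.06,0.09,0,0,0,1, -0.002,-0.07,0.09,0,0,0,1, -0.002,-0.08,0.09,0,0,0,1, -0.002,-0.09,0.09,0,0,0,1, -0.002,-0.1,0.09,0,0,0,1, -0.002,-0.108,0.09,0,0,0,1, -0.002,-0.116,0.09,0,0,0,1, -0.002,-0.122,0.09,0,0,0,1, -0.002,-0.126,0.09,0,0,0,1, -0.002,-0.126,0.09,0,0,0,1]'
python3 - <<'E'
from h import *
boxes("top");c=camera("wrist");cv2.imwrite("pics/w5.png",c["frame"][:,:,::-1])
E
```

```text
time_s: 20.8
eef_pos: [0.59, 0.0852, 0.1401]
eef_rot: [-0.0, 1.0, -0.015, -0.0]
wrist_force: [0.4, -1.2, -0.6]
opening: -0.001
grasp_force: 0.4
dot [312. 252.] [ 0.4102 -0.0742  0.06  ] 37 rect [413. -71.] [64. 82.] 77.1
```

View pics/w5.png

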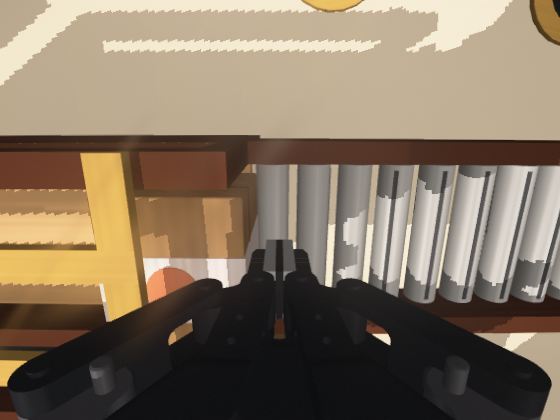

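```bash
python3 - <<'E'
from h import *
go([.412,-.073,.22],-.2)
E
```

```text
shift [-0.1732  0.1631 -0.08  ]
turn [-0.0004  0.0005  0.1698]
```

```bash
python3 -m jog '[0,0.004,-0.04,0,0,0,1, 0,0.008,-0.08,0,0,0,0.5, -0.03,0.04,-0.08,0,0,0,0, -0.07,0.08,-0.08,0,0,0.05,0, -0.11,0.12,-0.08,0,0,0.1,0, -0.15,0.15,-0.08,0,0,0.17,0, -0.173,0.163,-0.08,0,0,0.17,0, -0.173,0.163,-0.08,0,0,0.17,0, -0.173,0.163,-0.08,0,0,0.17,0]'
python3 - <<'E'
from h import *
boxes("wrist");print(get_obs()["eef_pos"]);go([.4125,-.073,.0485],-.2)
E
```

```text
time_s: 22.02
eef_pos: [0.4131, -0.0729, 0.2206]
eef_rot: [-0.0, 0.995, -0.1, 0.001]
wrist_force: [-0.1, -0.3, -0.1]
opening: 0.997
grasp_force: 0.0
dot [277. 198.] [ 0.4126 -0.0712  0.06  ] 354 rect [416. -71.] [61. 85.] 76.8
dot [133. 228.] [0.4113 0.077  0.06  ] 312 rect [410.  67.] [ 82. 103.] 79.6
dot [  5. 245.] [0.4197 0.2152 0.06  ] 204 rect [413. 191.] [60. 99.] 64.0
[ 0.41315918 -0.07272797  0.22054487]
shift [-0.0007  0.0005  0.172 ]
turn [-0.0003 -0.0008  0.0002]
```

```bash
python3 -m jog '[0,-0.001,0.06,0,0,0,0, 0,-0.001,0.12,0,0,0,0, 0,-0.001,0.16,0,0,0,0, 0,-0.001,0.174,0,0,0,0, 0,-0.001,0.174,0,0,0,0, 0,-0.001,0.174,0,0,0,1, 0,-0.001,0.174,0,0,0,1, 0,-0.001,0.174,0,0,0,1, 0,-0.001,0.174,0,0,0,1,0,-0.001,0.174,0,0,0,1]'
python3 -m jog '[0,0,-0.05,0,0,0,1, 0,0,-0.11,0,0,0,1, 0,0,-0.16,0,0,0,1, 0,0,-0.19,0,0,0,1, 0,0,-0.19,0,0,0,1]'
python3 - <<'E'
from h import *
go([.588,.023,.237],-.028)
E
```

```text
time_s: 23.32
eef_pos: [0.4142, -0.0726, 0.0482]
eef_rot: [0.001, 0.995, -0.1, 0.002]
wrist_force: [1.0, 2.2, 5.7]
opening: 0.694
grasp_force: 65.3
time_s: 23.95
eef_pos: [0.4141, -0.0728, 0.2395]
eef_rot: [0.001, 0.995, -0.1, 0.004]
wrist_force: [0.6, 0.5, -2.8]
opening: 0.697
grasp_force: 66.1
shift [ 0.1514 -0.1285  0.0034]
turn [ 0.0026 -0.0071 -0.1722]
```

```bash
python3 -m jog '[0.03,-0.03,0,0,0,-0.03,1, 0.07,-0.07,0,0,0,-0.1,1, 0.11,-0.1,0,0,0,-0.17,1, 0.14,-0.12,0,0,0,-0.172,1, 0.153,-0.1285,0,0,0,-0.172,1, 0.153,-0.1285,0,0,0,-0.172,1, 0.153,-0.1285,0.05,0,0,-0.172,1, 0.153,-0.1285,0.09,0,0,-0.172,1, 0.153,-0.1285,0.0995,0,0,-0.172,1, 0.153,-0.1285,0.0995,0,0,-0.172,1]'
```

```text
time_s: 25.2
eef_pos: [0.586, 0.0233, 0.1379]
eef_rot: [-0.0, 1.0, -0.014, -0.002]
wrist_force: [-8.9, 0.7, 13.1]
opening: 0.695
grasp_force: 68.1
```

```bash
python3 - <<'E'
from h import *
c=camera("wrist");cv2.imwrite("pics/w6.png",c["frame"][:,:,::-1]);print(get_obs()["eef_pos"],get_obs()["wrist_force"])
E
```

```text
[0.58596877 0.02330394 0.1379374 ] [-9.43144665  0.2747397  13.37778162]
```

View pics/w6.png

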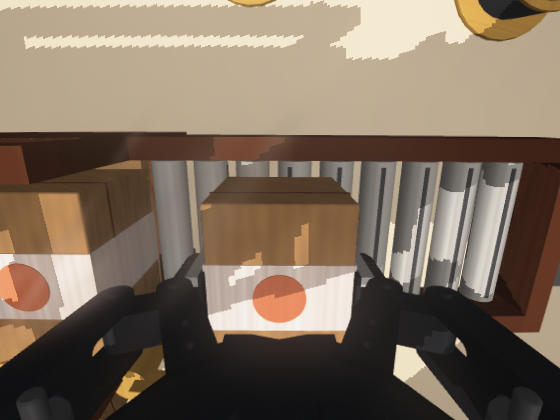

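```bash
python3 - <<'E'
from h import *
c=camera("wrist");o=get_obs();print(o["eef_pos"])
for z in (.148,.152): print(at(c,279,298,z),at(c,281,180,z-.06))
print(rot(o).as_matrix().round(3))
for p in [(300,137),(300,159),(530,331),(445,331),(455,305)]: print(p,at(c,*p,.102).round(4))
E
```

```text
[0.58592746 0.023308   0.13789824]
[0.58409169 0.02255556 0.148     ] [0.62264451 0.02029797 0.088     ]
[0.58669025 0.02248136 0.152     ] [0.62338916 0.02030437 0.092     ]
[[ 1.    -0.028 -0.004]
 [-0.028 -1.     0.   ]
 [-0.004  0.    -1.   ]]
(300, 137) [0.6472 0.0101 0.102 ]
(300, 159) [0.636  0.0102 0.102 ]
(530, 331) [ 0.5252 -0.1332  0.102 ]
(445, 331) [ 0.5275 -0.079   0.102 ]
(455, 305) [ 0.5459 -0.0827  0.102 ]
```

```bash
python3 -m jog '[0,0,-0.001,0,0,0,0.25, 0,0,-0.001,0,0,0,0.05, 0,0,-0.001,0,0,0,0, 0,0,-0.05,0,0,0,0, 0,0,-0.09,0,0,0,0, 0,0.03,-0.09,0,0,0,0.5, 0,0.065,-0.09,0,0,0,1, 0,0.065,-0.09,0,0,0,1, 0,0.065,-0.09,0,0,0,1,0,0.065,-0.09,0,0,0,1]'
python3 - <<'E'
from h import *
c=camera("wrist");cv2.imwrite("pics/w7.png",c["frame"][:,:,::-1])
hsv=cv2.cvtColor(c["frame"],cv2.COLOR_RGB2HSV);m=cv2.inRange(hsv,(3,130,110),(12,255,255));n,l,st,ce=cv2.connectedComponentsWithStats(m)
for i in range(1,n):
    if st[i,4]>150: print(ce[i].round(),at(c,*ce[i],.15).round(4),st[i,4])
print(get_obs()["eef_pos"]); go([.5863,-.042,.14],-.028)
E
```

```text
time_s: 26.55
eef_pos: [0.5861, -0.0406, 0.2266]
eef_rot: [-0.0, 1.0, -0.014, -0.0]
wrist_force: [-0.4, -0.2, 0.4]
opening: 0.003
grasp_force: 0.0
[555.  59.] [ 0.6891 -0.2141  0.15  ] 192
[177. 142.] [0.645  0.0231 0.15  ] 489
[393. 161.] [ 0.6288 -0.1181  0.15  ] 271
[ 39. 222.] [0.5929 0.1276 0.15  ] 676
[188. 226.] [0.5871 0.0222 0.15  ] 375
[ 57. 302.] [0.5286 0.1302 0.15  ] 467
[ 59. 338.] [0.496  0.1358 0.15  ] 180
[551. 415.] [ 0.4027 -0.2756  0.15  ] 166
[ 0.58614462 -0.04058988  0.22660519]
shift [0.0002 0.0014 0.0866]
turn [-0.0003  0.0003  0.0009]
```

```bash
python3 -m jog '[0,0.002,0.05,0,0,0,1, 0,0.002,0.0865,0,0,0,1, 0,-0.01,0.0865,0,0,0,1, 0,-0.02,0.0865,0,0,0,1, 0,-0.03,0.0865,0,0,0,1, 0,-0.04,0.0865,0,0,0,1, 0,-0.05,0.0865,0,0,0,1, 0,-0.06,0.0865,0,0,0,1, 0,-0.07,0.0865,0,0,0,1, 0,-0.08,0.0865,0,0,0,1, 0,-0.09,0.0865,0,0,0,1, 0,-0.1,0.0865,0,0,0,1, 0,-0.108,0.0865,0,0,0,1, 0,-0.116,0.0865,0,0,0,1, 0,-0.122,0.0865,0,0,0,1, 0,-0.126,0.0865,0,0,0,1, 0,-0.126,0.0865,0,0,0,1]'
python3 - <<'E'
from h import *
boxes("top");go([.4115,.077,.22],-.2)
E
```

```text
time_s: 28.72
eef_pos: [0.5894, 0.0851, 0.14]
eef_rot: [-0.0, 1.0, -0.014, -0.0]
wrist_force: [0.6, -0.3, 0.5]
opening: -0.001
grasp_force: 0.3
shift [-0.1776  0.013  -0.0799]
turn [-0.0009  0.0009  0.1719]
```

```bash
python3 -m jog '[0,0.004,-0.04,0,0,0,1, 0,0.008,-0.08,0,0,0,0.5, -0.04,0.01,-0.08,0,0,0.03,0, -0.09,0.013,-0.08,0,0,0.08,0, -0.13,0.013,-0.08,0,0,0.13,0, -0.16,0.013,-0.08,0,0,0.17,0, -0.178,0.013,-0.08,0,0,0.172,0, -0.178,0.013,-0.08,0,0,0.172,0, -0.178,0.013,-0.08,0,0,0.172,0]'
python3 - <<'E'
from h import *
boxes("wrist");print(get_obs()["eef_pos"])
E
```

```text
time_s: 29.9
eef_pos: [0.4121, 0.0766, 0.2205]
eef_rot: [-0.0, 0.995, -0.1, 0.0]
wrist_force: [-0.2, -0.9, -0.1]
opening: 1.001
grasp_force: 0.0
dot [279. 198.] [0.4111 0.0764 0.06  ] 356 rect [416.  76.] [61. 87.] 78.0
dot [138. 216.] [0.4214 0.2173 0.06  ] 334 rect [426. 214.] [101.  99.] 33.3
[0.41223534 0.07649331 0.22045156]
```

```bash
python3 -m jog '[-0.001,0,0.06,0,0,0,0, -0.001,0,0.12,0,0,0,0, -0.001,0,0.16,0,0,0,0, -0.001,0,0.174,0,0,0,0, -0.001,0,0.174,0,0,0,0, -0.001,0,0.174,0,0,0,1, -0.001,0,0.174,0,0,0,1, -0.001,0,0.174,0,0,0,1, -0.001,0,0.174,0,0,0,1,-0.001,0,0.174,0,0,0,1]'
python3 -m jog '[0,0,-0.05,0,0,0,1, 0,0,-0.11,0,0,0,1, 0,0,-0.16,0,0,0,1, 0,0,-0.19,0,0,0,1, 0,0,-0.19,0,0,0,1]'
python3 - <<'E'
from h import *
go([.589,.023,.237],-.028)
E
```

```text
time_s: 31.2
eef_pos: [0.4123, 0.0767, 0.0482]
eef_rot: [-0.0, 0.995, -0.1, 0.002]
wrist_force: [-0.1, 1.1, 5.8]
opening: 0.694
grasp_force: 65.2
time_s: 31.82
eef_pos: [0.4121, 0.0766, 0.2394]
eef_rot: [0.0, 0.995, -0.1, 0.004]
wrist_force: [-0.0, 0.9, -2.6]
opening: 0.694
grasp_force: 66.9
shift [0.184  0.0174 0.0037]
turn [-1.00e-04 -7.30e-03 -1.72e-01]
```

```bash
python3 -m jog '[0.04,0.005,0,0,0,-0.03,1, 0.09,0.01,0,0,0,-0.08,1, 0.13,0.017,0,0,0,-0.13,1, 0.165,0.017,0,0,0,-0.172,1, 0.184,0.0175,0,0,0,-0.172,1, 0.184,0.0175,0,0,0,-0.172,1, 0.184,0.0175,0.05,0,0,-0.172,1, 0.184,0.0175,0.09,0,0,-0.172,1, 0.184,0.0175,0.098,0,0,-0.172,1, 0.184,0.0175,0.098,0,0,-0.172,1]'
```

```text
time_s: 33.08
eef_pos: [0.5858, 0.0235, 0.1381]
eef_rot: [-0.0, 1.0, -0.014, -0.001]
wrist_force: [-0.5, -0.1, -0.7]
opening: 0.695
grasp_force: 67.2
```

```bash
python3 -m jog '[0,0,0,0,0,0,0.25, 0,0,0,0,0,0,0.05, 0,0,0,0,0,0,0, 0,0,-0.05,0,0,0,0, 0,0,-0.09,0,0,0,0, 0,0.03,-0.09,0,0,0,0.5, 0,0.065,-0.09,0,0,0,1, 0,0.065,-0.09,0,0,0,1, 0,0.065,-0.09,0,0,0,1,0,0.065,-0.09,0,0,0,1]'
python3 - <<'E'
from h import *
c=camera("wrist")
hsv=cv2.cvtColor(c["frame"],cv2.COLOR_RGB2HSV);m=cv2.inRange(hsv,(3,130,110),(12,255,255));n,l,st,ce=cv2.connectedComponentsWithStats(m)
for i in range(1,n):
    p=at(c,*ce[i],.15)
    if st[i,4]>150 and abs(p[0]-.588)<.02: print(ce[i].round(),p.round(4),st[i,4])
print(get_obs()["eef_pos"]); go([.5863,-.042,.14],-.028)
E
```

```text
time_s: 34.33
eef_pos: [0.5854, -0.0411, 0.2281]
eef_rot: [-0.0, 1.0, -0.014, -0.0]
wrist_force: [0.7, 0.3, -0.1]
opening: 0.003
grasp_force: 0.0
[ 40. 227.] [0.5884 0.1286 0.15  ] 655
[188. 226.] [0.5862 0.0224 0.15  ] 604
[ 0.5854499  -0.04112716  0.22818344]
shift [0.0009 0.0009 0.0882]
turn [-0.0003  0.0002  0.0009]
```

```bash
python3 -m jog '[0.001,0.002,0.05,0,0,0,1, 0.001,0.002,0.088,0,0,0,1, 0.001,-0.01,0.088,0,0,0,1, 0.001,-0.02,0.088,0,0,0,1, 0.001,-0.03,0.088,0,0,0,1, 0.001,-0.04,0.088,0,0,0,1, 0.001,-0.05,0.088,0,0,0,1, 0.001,-0.06,0.088,0,0,0,1, 0.001,-0.07,0.088,0,0,0,1, 0.001,-0.08,0.088,0,0,0,1, 0.001,-0.09,0.088,0,0,0,1, 0.001,-0.1,0.088,0,0,0,1, 0.001,-0.108,0.088,0,0,0,1, 0.001,-0.116,0.088,0,0,0,1, 0.001,-0.122,0.088,0,0,0,1, 0.001,-0.126,0.088,0,0,0,1, 0.001,-0.126,0.088,0,0,0,1]'
python3 - <<'E'
from h import *
go([.4200,.2155,.22],.09)
E
```

```text
time_s: 36.5
eef_pos: [0.59, 0.0841, 0.1402]
eef_rot: [0.0, 1.0, -0.014, 0.0]
wrist_force: [0.9, -4.0, 0.1]
opening: -0.002
grasp_force: 1.8
shift [-0.1737 -0.1266 -0.0798]
turn [ 1.000e-04  0.000e+00 -1.181e-01]
```

```bash
python3 -m jog '[0,0.004,-0.04,0,0,0,1, 0,0.008,-0.08,0,0,0,0.5, -0.04,0,-0.08,0,0,-0.03,0, -0.09,-0.03,-0.08,0,0,-0.08,0, -0.13,-0.07,-0.08,0,0,-0.118,0, -0.16,-0.11,-0.08,0,0,-0.118,0, -0.174,-0.127,-0.08,0,0,-0.118,0, -0.174,-0.127,-0.08,0,0,-0.118,0, -0.174,-0.127,-0.08,0,0,-0.118,0]'
python3 - <<'E'
from h import *
boxes("wrist");print(get_obs()["eef_pos"]);boxes("top")
E
```

```text
time_s: 37.62
eef_pos: [0.4199, 0.2157, 0.2202]
eef_rot: [-0.0, 0.999, 0.045, -0.0]
wrist_force: [-0.3, -0.4, -0.3]
opening: 0.998
grasp_force: 0.0
dot [278. 195.] [0.4213 0.2163 0.06  ] 362 rect [428. 218.] [92. 61.] 4.5
[0.42007614 0.21542143 0.22018757]
```

```bash
python3 -m jog '[0.001,-0.001,0.06,0,0,0,0, 0.001,-0.001,0.12,0,0,0,0, 0.001,-0.001,0.16,0,0,0,0, 0.001,-0.001,0.174,0,0,0,0, 0.001,-0.001,0.174,0,0,0,0, 0.001,-0.001,0.174,0,0,0,1, 0.001,-0.001,0.174,0,0,0,1, 0.001,-0.001,0.174,0,0,0,1, 0.001,-0.001,0.174,0,0,0,1,0.001,-0.001,0.174,0,0,0,1]'
python3 -m jog '[0,0,-0.05,0,0,0,1, 0,0,-0.11,0,0,0,1, 0,0,-0.16,0,0,0,1, 0,0,-0.2,0,0,0,1, 0,0,-0.2,0,0,0,1]'
python3 - <<'E'
from h import *
go([.588,.02,.24],-.028)
E
```

```text
time_s: 38.98
eef_pos: [0.4225, 0.2173, 0.0484]
eef_rot: [-0.0, 0.999, 0.045, 0.002]
wrist_force: [-0.3, -0.1, 6.4]
opening: 0.692
grasp_force: 65.7
time_s: 39.6
eef_pos: [0.4227, 0.2174, 0.2508]
eef_rot: [-0.001, 0.999, 0.045, 0.004]
wrist_force: [1.1, 0.3, -0.8]
opening: 0.695
grasp_force: 65.9
shift [0.1468 0.2115 0.0119]
turn [-0.0017 -0.0089  0.1181]
```

```bash
python3 -m jog '[0,0.05,0,0,0,0.03,1, 0.01,0.1,0,0,0,0.08,1, 0.04,0.15,0,0,0,0.118,1, 0.09,0.19,0,0,0,0.118,1, 0.13,0.21,0,0,0,0.118,1, 0.147,0.2115,0,0,0,0.118,1, 0.147,0.2115,0,0,0,0.118,1, 0.147,0.2115,0.05,0,0,0.118,1, 0.147,0.2115,0.1,0,0,0.118,1, 0.147,0.2115,0.11,0,0,0.118,1, 0.147,0.2115,0.11,0,0,0.118,1]'
```

```text
time_s: 40.98
eef_pos: [0.5836, 0.0202, 0.1378]
eef_rot: [-0.0, 1.0, -0.013, -0.002]
wrist_force: [-9.7, 0.6, 14.6]
opening: 0.694
grasp_force: 69.4
```

```bash
python3 -m jog '[0,0,-0.003,0,0,0,1, 0.001,0,-0.003,0,0,0,1]'
python3 -m jog '[0,0,0,0,0,0,0.25, 0,0,0,0,0,0,0.05, 0,0,0,0,0,0,0, 0,0,-0.05,0,0,0,0, 0,0,-0.09,0,0,0,0, 0,0.03,-0.09,0,0,0,0.5, 0,0.065,-0.09,0,0,0,1, 0,0.065,-0.09,0,0,0,1, 0,0.065,-0.09,0,0,0,1,0,0.065,-0.09,0,0,0,1]'
python3 - <<'E'
from h import *
c=camera("wrist");cv2.imwrite("pics/w8.png",c["frame"][:,:,::-1])
hsv=cv2.cvtColor(c["frame"],cv2.COLOR_RGB2HSV);m=cv2.inRange(hsv,(3,130,110),(12,255,255));n,l,st,ce=cv2.connectedComponentsWithStats(m)
for i in range(1,n):
    p=at(c,*ce[i],.15)
    if st[i,4]>150 and abs(p[0]-.588)<.02: print(ce[i].round(),p.round(4),st[i,4])
print(get_obs()["eef_pos"]); go([.5863,-.045,.14],-.028)
E
```

```text
time_s: 41.22
eef_pos: [0.5864, 0.0197, 0.1394]
eef_rot: [0.0, 1.0, -0.014, 0.0]
wrist_force: [0.2, -0.2, -1.1]
opening: 0.69
grasp_force: 67.2
time_s: 42.48
eef_pos: [0.5851, -0.0447, 0.2291]
eef_rot: [-0.0, 1.0, -0.014, -0.0]
wrist_force: [1.3, 0.1, -0.0]
opening: -0.004
grasp_force: 0.0
[188. 223.] [0.5878 0.0188 0.15  ] 610
[ 38. 225.] [0.589  0.1275 0.15  ] 650
[ 0.58510886 -0.04471784  0.22916959]
shift [0.0012 0.0003 0.0892]
turn [-0.0003  0.0002  0.0009]
```

```bash
python3 -m jog '[0.001,0.002,0.05,0,0,0,1, 0.001,0.002,0.088,0,0,0,1, 0.001,-0.01,0.088,0,0,0,1, 0.001,-0.02,0.088,0,0,0,1, 0.001,-0.03,0.088,0,0,0,1, 0.001,-0.04,0.088,0,0,0,1, 0.001,-0.05,0.088,0,0,0,1, 0.001,-0.06,0.088,0,0,0,1, 0.001,-0.07,0.088,0,0,0,1, 0.001,-0.08,0.088,0,0,0,1, 0.001,-0.09,0.088,0,0,0,1, 0.001,-0.1,0.088,0,0,0,1, 0.001,-0.108,0.088,0,0,0,1, 0.001,-0.116,0.088,0,0,0,1, 0.001,-0.122,0.088,0,0,0,1, 0.001,-0.128,0.088,0,0,0,1, 0.001,-0.133,0.088,0,0,0,1, 0.001,-0.138,0.088,0,0,0,1, 0.001,-0.142,0.088,0,0,0,1,0.001,-0.142,0.088,0,0,0,1]'
python3 -m jog '[0,0.005,0,0,0,0,1, 0,0.03,0,0,0,0,1, 0,0.05,-0.05,0,0,0,1, 0,0.06,-0.1,0,0,0,1, 0,0.06,-0.14,0,0,0,1, 0,0.06,-0.14,0,0,0,1]'
python3 - <<'E'
from h import *
c=camera("wrist");cv2.imwrite("pics/w9.png",c["frame"][:,:,::-1])
hsv=cv2.cvtColor(c["frame"],cv2.COLOR_RGB2HSV);m=cv2.inRange(hsv,(3,130,110),(12,255,255));n,l,st,ce=cv2.connectedComponentsWithStats(m)
for i in range(1,n):
    p=at(c,*ce[i],.15)
    if st[i,4]>60 and abs(p[0]-.592)<.02: print(ce[i].round(),p.round(4),st[i,4])
print(get_obs()["eef_pos"])
E
```

```text
time_s: 45.02
eef_pos: [0.5903, 0.0948, 0.1414]
eef_rot: [0.001, 1.0, -0.014, 0.0]
wrist_force: [0.3, -8.2, 1.1]
opening: -0.002
grasp_force: 1.7
time_s: 45.78
eef_pos: [0.5903, 0.0363, 0.2856]
eef_rot: [0.0, 1.0, -0.014, 0.004]
wrist_force: [-0.8, -1.0, -1.1]
opening: 0.003
grasp_force: 0.0
[170. 207.] [0.5911 0.1333 0.15  ] 190
[ 99. 210.] [0.5905 0.1983 0.15  ] 411
[ 34. 211.] [0.5911 0.2583 0.15  ] 402
[0.58911231 0.0364832  0.28291966]
```

View pics/w9.png

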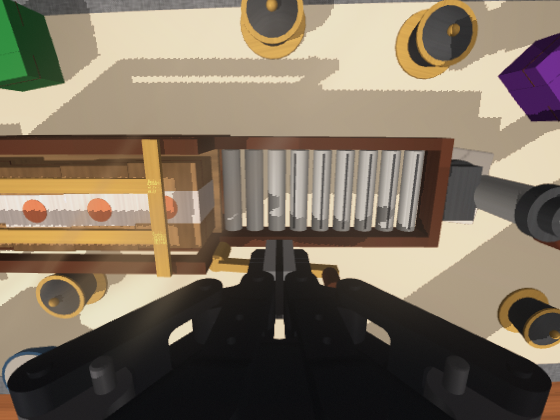

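```bash
python3 - <<'E'
from h import *
M=np.array([.590,.098]);psi=-.028;ex=np.array([np.cos(psi),np.sin(psi)]);ey=np.array([-np.sin(psi),np.cos(psi)])
pin=M-.062*ex-.003*ey
def pos(t,extra=0):
    d=4+11*abs(np.cos(t))+14.5*abs(np.sin(t))+extra
    p=60*np.array([np.sin(t),-np.cos(t)])-d*np.array([np.cos(t),np.sin(t)]);return p/1000
s=pos(-.05,20);w=pin+s[0]*ex+s[1]*ey;print(pin,w);go([*w,.15],psi)
for t in np.linspace(0,1.65,12): q=pos(t)-s;print(round(t,2),(q*[1,-1]).round(3).tolist())
E
```

```text
[0.52794031 0.09673695] [0.48766268 0.03970201]
shift [-0.1019 -0.0003  0.1326]
turn [-0.0002 -0.0032 -0.0001]
0.0 [0.024, 0.002]
0.15 [0.031, 0.004]
0.3 [0.038, 0.005]
0.45 [0.047, 0.005]
0.6 [0.055, 0.003]
0.75 [0.064, 0.001]
0.9 [0.072, -0.003]
1.05 [0.08, -0.009]
1.2 [0.087, -0.016]
1.35 [0.093, -0.025]
1.5 [0.097, -0.035]
1.65 [0.1, -0.044]
```

```bash
python3 -m jog '[-0.05,0,0,0,0,0,1, -0.09,0,0,0,0,0,1, -0.102,0,0,0,0,0,1, -0.102,0,0.05,0,0,0,1, -0.102,0,0.1,0,0,0,1, -0.102,0,0.133,0,0,0,1, -0.102,0,0.133,0,0,0,1]'
python3 -m jog '[0.012,0.001,0,0,0,0,1, 0.024,0.002,0,0,0,0,1, 0.031,0.004,0,0,0,0,1, 0.038,0.005,0,0,0,0,1, 0.047,0.005,0,0,0,0,1, 0.055,0.003,0,0,0,0,1, 0.064,0.001,0,0,0,0,1, 0.072,-0.003,0,0,0,0,1, 0.08,-0.009,0,0,0,0,1, 0.087,-0.016,0,0,0,0,1, 0.093,-0.025,0,0,0,0,1, 0.097,-0.035,0,0,0,0,1, 0.1,-0.042,0,0,0,0,1, 0.1,-0.046,0,0,0,0,1]'
```

```text
time_s: 46.7
eef_pos: [0.4842, 0.0396, 0.145]
eef_rot: [-0.001, 1.0, -0.014, -0.004]
wrist_force: [-1.5, 0.8, -0.0]
opening: -0.003
grasp_force: 0.0
time_s: 48.45
eef_pos: [0.5883, 0.0816, 0.1484]
eef_rot: [0.001, 1.0, -0.014, 0.001]
wrist_force: [-0.1, -14.0, -0.8]
opening: 0.003
grasp_force: 6.8
```

```bash
python3 -m jog '[0,0.01,0,0,0,0,1, 0,0.04,0,0,0,0,1, 0,0.05,-0.05,0,0,0,1, 0,0.06,-0.11,0,0,0,1, -0.05,0.1,-0.15,0,0,0,1, -0.1,0.15,-0.15,0,0,0,1, -0.15,0.2,-0.15,0,0,0,1, -0.2,0.24,-0.15,0,0,0,1,-0.2,0.24,-0.15,0,0,0,1,-0.2,0.24,-0.15,0,0,0,1]'
python3 - <<'E'
from h import *
c=camera("top");f=c["frame"][:,:,::-1];cv2.imwrite("pics/t3.png",cv2.resize(f[130:275,140:400],None,fx=3,fy=3,interpolation=cv2.INTER_CUBIC))
E
```

```text
time_s: 49.7
eef_pos: [0.3801, -0.153, 0.2987]
eef_rot: [0.0, 1.0, -0.016, 0.001]
wrist_force: [-0.2, 0.1, 0.0]
opening: -0.002
grasp_force: 0.0
```

View pics/t3.png

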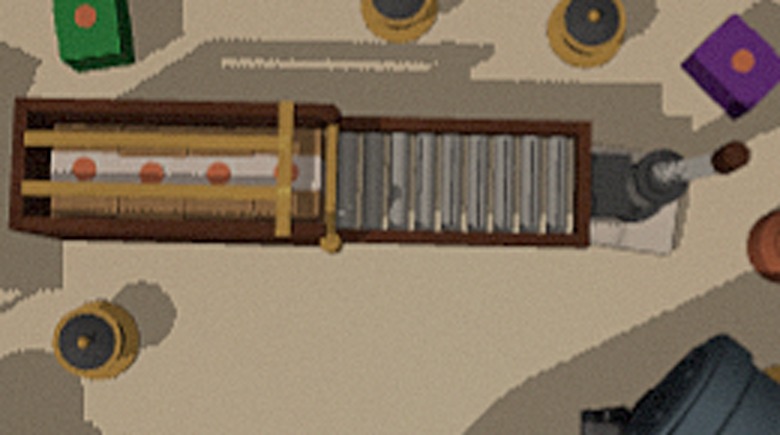

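```bash
python3 -c "
from bench import *
print(hand_in())"
```

```text
the job is handed in; nothing more can be done
None
```

The job is handed in. By my readings the jack foot presses the slab at about 95 N (worked out from the load on the crank, not measured), all four boxes are in the bay under the bars, and the gate is shut against its stop. I saw no cup, caddy or bowl move, but hand-in returned no verdict.

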